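Find the spring latch with the tired spring

TASK

One of these three spring latches has a tired spring. Take them one at a time: gently push the bolt against the steel plate of the blue press stop until it is well over half way in, feel how hard it pushes back, and lay that latch flat on the green mat before you take the next. Then put the one with the softest spring into the red reject bay tail first, with half its case or more inside and its bolt looking out, leave the two good ones lying on the mat, and do not disturb the tape, the car fob or the two lock cylinders.

Things in the scene. Friction and masses are not known exactly. Their poses are not given: they have to be found in the camera images.
- latch_1: Spring latch, one of three lookalikes: case 90 x 26 x 26 mm with black tail end and brass front plate; a blunt brass bolt, 14 mm wide and high, stands 18 mm out of the front. 0.2 kg. Lies flat. Origin: centre of the case's underside; +x from tail to bolt. Case x -45 to +45 mm, bolt tip x +63 mm. One of the three has a tired spring: which is not told, feel it.
- latch_1_tail (a point): Centre of the tail end face of latch_1 (x = -45 mm, 13 mm up).
- latch_1_nose (a point): Centre of the case's front face of latch_1 (x = +45 mm, 13 mm up), where the bolt comes out; moves with the case, not the bolt.
- latch_1_bolt (a joint): How far the bolt of latch_1 is pushed in, m: 0 out (rest), 0.012 fully in; springs out again. A good spring pushes back with about 3.6 N plus 0.9 N a mm, the tired one with about a third of that (1 N plus 0.32 N a mm).
- latch_2: Spring latch, one of three lookalikes: case 90 x 26 x 26 mm with black tail end and brass front plate; a blunt brass bolt, 14 mm wide and high, stands 18 mm out of the front. 0.2 kg. Lies flat. Origin: centre of the case's underside; +x from tail to bolt. Case x -45 to +45 mm, bolt tip x +63 mm. One of the three has a tired spring: which is not told, feel it.
- latch_2_tail (a point): Centre of the tail end face of latch_2 (x = -45 mm, 13 mm up).
- latch_2_nose (a point): Centre of the case's front face of latch_2 (x = +45 mm, 13 mm up), where the bolt comes out; moves with the case, not the bolt.
- latch_2_bolt (a joint): How far the bolt of latch_2 is pushed in, m: 0 out (rest), 0.012 fully in; springs out again. A good spring pushes back with about 3.6 N plus 0.9 N a mm, the tired one with about a third of that (1 N plus 0.32 N a mm).
- latch_3: Spring latch, one of three lookalikes: case 90 x 26 x 26 mm with black tail end and brass front plate; a blunt brass bolt, 14 mm wide and high, stands 18 mm out of the front. 0.2 kg. Lies flat. Origin: centre of the case's underside; +x from tail to bolt. Case x -45 to +45 mm, bolt tip x +63 mm. One of the three has a tired spring: which is not told, feel it.
- latch_3_tail (a point): Centre of the tail end face of latch_3 (x = -45 mm, 13 mm up).
- latch_3_nose (a point): Centre of the case's front face of latch_3 (x = +45 mm, 13 mm up), where the bolt comes out; moves with the case, not the bolt.
- latch_3_bolt (a joint): How far the bolt of latch_3 is pushed in, m: 0 out (rest), 0.012 fully in; springs out again. A good spring pushes back with about 3.6 N plus 0.9 N a mm, the tired one with about a third of that (1 N plus 0.32 N a mm).
- stop: Press stop, fixed: upright steel plate, 76 wide, 55 mm high, at the end of a short guide: two blue cheeks 40 mm high, 44 mm apart, no floor or roof. Origin: on the bench, middle of the mouth; +x into the guide, the plate's face at x +55 mm. No room for fingers beside a latch between the cheeks: a latch must be held by the rear of its case here.
- stop_face (a point): The middle of the pressing face of the stop's plate, 13 mm above the bench; +x points into the plate.
- reject_bay: Reject bay, fixed: low red sheet-steel box open at the front only, no floor; inside 54 wide, 39 high, 81 mm deep, walls 3 mm. Origin: on the bench, middle of the mouth; +x into the bay. Its roof keeps fingers out: a latch going in tail first must be held by the front half of its case.
- mat: Green mat, fixed: 125 (x) x 160 (y) x 3 mm. Origin: centre of its underside on the bench; the three latches fit side by side on it, each along the mat's x, 50 to 55 mm apart. A splash plate 0.25 m high stands at its left, from y = 0.10 m on (x 0.37 to 0.43 m): keep the gripper clear of it.
- lock_cylinder_2: Bystander: brass-coloured lock cylinder, 41 x 73 x 17 mm, long along its own y, lying at the right by the wall. Leave it alone.
- tape_1: Bystander: roll of dark tape, 55 mm across, 19 mm high, lying flat, origin under its centre. Leave it alone.
- lock_cylinder_1: Bystander: steel-coloured lock cylinder, 41 x 65 x 17 mm, lying behind the stop and the bay. Leave it alone.
- car_fob: Bystander: black remote car fob, 35 x 63 x 15 mm, lying flat at the right, by the wall. Leave it alone.

How it is judged:
By the outcome, as a careful person would: the job done as asked, in the order asked, and still so for the second after the job is handed in, with the robot touching nothing.
It also fails if it takes over 72 s, if anything falls off the work surface, if the arm or the gripper's body presses on something with over 40 N, if the wrist force passes 120 N, or if a joint passes its speed limit or range.

ROBOT

A 6-joint arm with a two-finger parallel gripper is mounted at the origin on a cart in front of the work surface, level with it; the furniture and walls round the work are solid. World frame = base frame: x ahead of the robot, y to its left, z up, the work surface at z = 0. Lengths are in mm, angles in rad, forces in N, time in s.
With the tool pointing down it reaches from about 275 to 750 mm from the base axis. Payload 10.2 kg.
Tool frame: the origin (TCP) lies on the centre line of the jaws, within the pads' length; the fingertips stand 8 mm ahead of it and the grasp point (between the pads) lies 11 mm behind it; x points along the fingers, y is the direction in which the jaws open and shut, and the axes are right-handed (so a half turn about x gives the same grasp; the last joint's range is limited). The gripper opens to 85 mm and grips with 20 to 120 N. Pads are 22 mm wide; open, the fingers measure 114 mm over their backs; the gripper's body (76 mm by 85 mm) begins 54 mm behind the grasp point. The pads swing forward as they close: fully open they stand 13 mm farther back than shut.
Start: joints at [0.943, 0.313, 1.498, -0, 1.331, -0.223], TCP at [206.776, 482.571, 239.294] pointing down, gripper open.
Joint ranges: [-2.94, 2.94], [-0.97, 2.17], [0.19, 2.56], [-1.23, 4.37], [0.02, 3.11], [-2.88, 2.88]. Speed limits (rad/s): [2.39, 2.39, 3.01, 3.14, 3.14, 3.14].

INTERFACE

Orientations are given as a unit quaternion [w, x, y, z].
In Python, from rig import ctrl, vision, workorder gives the robot as it stands. The module is installed in compiled form; this text tells all that it offers.
- The arm moves only by the shell command python3 -m jog 'ROWS' [OPENING] [FORCE]. ROWS is JSON, a list that holds one entry, the list of rows, each a list of 6 numbers: the shift along the tool's x, y, z in m, then the turn, a rotation vector about the tool's x, y, z in rad. A call has 1 to 12 rows; each row shifts and turns the commanded pose from where the row before left it, along the tool's axes as they then stand; what a row does not reach is not made up. A row lasts 1/8 s, in which the tool goes at most 62.5 mm and 10.7 degrees, less where a joint would pass 70% of its speed; a pose out of reach is approached as far as the arm can. A call is refused whole if a number of a shift passes 0.0625 or a number of a turn 0.188, either way. A call with a gripper value outside its range is refused whole. OPENING is the closure in counts, from 0 (fully open) to 255 (shut), set as the call begins (- or left out, the last holds). The fingers move at their own pace and stop on an object; FORCE is the grip in N (left out, the last holds). Time passes only in rows, so rows that do not move let the fingers close. It gives the time, the measured TCP pose, the force and the opening at its end, in the units of the state.
- ctrl.sense(): the state, without advancing time (a new reading comes with each control period).
- vision.capture(name): name is "scene" or "top"; returns a dict with "image" (384x512x3 uint8, red, green, blue), "mtx" (3x3 intrinsics, pixels), "R" (3x3) and "t" (3): a world point X has camera coordinates R X + t. Camera axes: x right, y down, z forward; pixel columns grow to the right and rows downward; lengths in mm; the calibration is good to about 2 mm. A picture is of the moment at which its call begins. There is no depth.
- workorder.finish_job(): hands the job in, once; it reports no verdict.
The state is a dict: "time_s": time; "joints": joint angles; "dq": joint speeds; "tau": joint torques, N m; "eef_pos": TCP position; "ee_rot": TCP orientation; "force": force on the tool from outside, world axes, zero at the start; "wrist_torque": the same for the moment, N m; "grip_width": opening from 0.0 (shut) to 1.0 (fully open).
Only numpy, scipy, OpenCV 4.12 (cv2) and the standard library are available. Lean on these libraries where they do the work, as an engineer would, in place of code of your own. Each camera call takes 0.05 s, during which the arm holds its last target.

## Working session

There is one attempt and no reset: what is moved stays moved. The work goes in short steps, Python scripts to look and compute and a shell command to move; the robot and the scene stay as the last step left them, time stands still between calls to the robot, and variables do not carry over. Pictures are saved under pics/ and viewed, and the job is handed in when it is done.

```bash
ls; mkdir -p pics; python3 - <<'E'
from rig import ctrl, vision
import cv2
print(ctrl.sense())
for n in ("scene","top"):
    c=vision.capture(n); cv2.imwrite(f"pics/{n}0.png",c["image"][:,:,::-1]); print(n,c["mtx"].round(1).tolist(),c["R"].round(4).tolist(),c["t"].round(1).tolist())
E
```

```text
pics
{'time_s': 0.0, 'joints': array([ 9.42614740e-01,  3.13440053e-01,  1.49845525e+00,  3.79427839e-05,
        1.33104017e+00, -2.23407179e-01]), 'dq': array([-0.00132419,  0.00114267, -0.00105653,  0.00045475,  0.00035733,
        0.00037018]), 'tau': array([-3.93127050e-05, -4.12268436e+01, -2.59733748e+01, -2.08249735e-04,
        4.29048800e-03,  1.72004525e-05]), 'eef_pos': array([206.59936596, 482.35572971, 238.73333551]), 'ee_rot': array([ 0.69246563,  0.1417105 ,  0.69288156, -0.14256447]), 'force': array([ 0.74027152, -0.38129953, -0.21144812]), 'wrist_torque': array([-0.01696021,  0.00610548,  0.02581121]), 'grip_width': 1.0012076253079785}
scene [[346.5, 0.0, 260.9], [0.0, 346.5, 191.6], [0.0, 0.0, 1.0]] [[0.2074, -0.9782, -0.0139], [-0.8491, -0.173, -0.4992], [0.4859, 0.1153, -0.8664]] [-333.3, 459.6, 611.7]
top [[486.5, 0.0, 255.1], [0.0, 486.5, 191.8], [0.0, 0.0, 1.0]] [[-0.1341, -0.991, 0.0046], [-0.9702, 0.1304, -0.2042], [0.2018, -0.0319, -0.9789]] [-119.0, 573.7, 892.0]
```

View pics/top0.png

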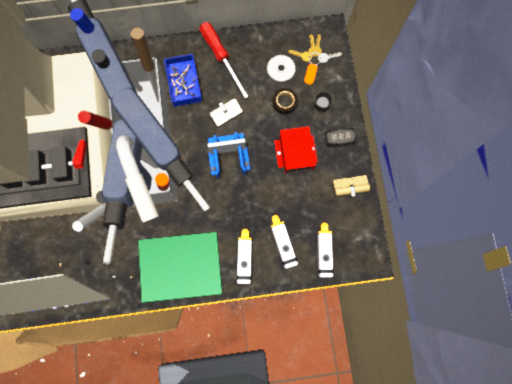

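View pics/scene0.png

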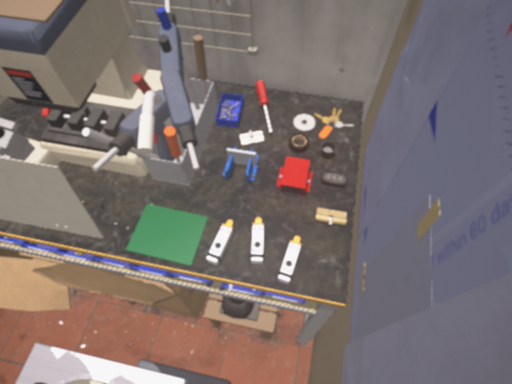

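The top view shows the mat at (180,267), three latches at (244,256), (284,242) and (325,250) with bolts pointing up, the stop at (228,153) and the bay at (296,148), both with mouths facing down. Next I'll measure them by colour and cast rays.

```bash
cat > h.py <<'E'
import numpy as np, cv2
from rig import ctrl, vision
def ray(c,u,v,z):
    d=c["R"].T@np.linalg.inv(c["mtx"])@np.array([u,v,1.]); o=-c["R"].T@c["t"]
    return o+d*(z-o[2])/d[2]
def proj(c,X):
    p=c["mtx"]@(c["R"]@np.array(X,float)+c["t"]); return p[:2]/p[2]
def blobs(mask,amin=15):
    n,l,s,ce=cv2.connectedComponentsWithStats(mask.astype(np.uint8))
    return [(ce[i],s[i],(l==i)) for i in range(1,n) if s[i,4]>=amin]
def crop(c,name,x0,y0,x1,y1,k):
    im=c["image"][y0:y1,x0:x1,::-1]; cv2.imwrite(name,cv2.resize(im,None,fx=k,fy=k,interpolation=cv2.INTER_CUBIC))
E
python3 - <<'E'
from h import *
for n in ("top","scene"):
    c=vision.capture(n); im=c["image"]; h=cv2.cvtColor(im,cv2.COLOR_RGB2HSV); H,S,V=[h[...,i].astype(int) for i in range(3)]
    if n=="top":
        crop(c,"pics/c1.png",190,110,390,300,4)
    else: crop(c,"pics/c2.png",190,120,360,290,4)
    M={"green":((H>45)&(H<90)&(S>100),3),"yel":((H>18)&(H<33)&(S>150)&(V>120),20),"red":((H<6)|(H>174))&(S>150)&(V>80),"blue":((H>100)&(H<125)&(S>140)&(V>80),40),"white":((S<40)&(V>190),26)}
    M["red"]=(M["red"],42)
    for k,(m,z) in M.items():
        for ce,s,l in blobs(m,25):
            p=ray(c,*ce,z)
            if not(100<p[0]<800 and -400<p[1]<400): continue
            cn=cv2.findContours(l.astype(np.uint8),cv2.RETR_EXTERNAL,cv2.CHAIN_APPROX_NONE)[0][0]
            r=cv2.minAreaRect(cn); W=np.array([ray(c,*q,z)[:2] for q in cv2.boxPoints(r)])
            print(n,k,s[4],ce.round(0),p.round(0)[:2],"box",W.round(0).tolist())
E
```

```text
top green 5040 [179. 267.] [432. -25.] box [[499.0, 59.0], [493.0, -107.0], [367.0, -104.0], [373.0, 57.0]]
top yel 77 [276. 220.] [ 498. -229.] box [[506.0, -214.0], [511.0, -240.0], [492.0, -244.0], [486.0, -218.0]]
top yel 73 [324. 228.] [ 469. -323.] box [[480.0, -313.0], [477.0, -339.0], [459.0, -336.0], [463.0, -310.0]]
top yel 81 [245. 234.] [ 478. -164.] box [[472.0, -149.0], [491.0, -153.0], [486.0, -179.0], [467.0, -175.0]]
top yel 977 [192. 305.] [354. -44.] box [[357.0, 327.0], [356.0, -428.0], [351.0, -428.0], [351.0, 326.0]]
top red 312 [ 94. 119.] [751. 112.] box [[754.0, 148.0], [776.0, 140.0], [744.0, 75.0], [723.0, 83.0]]
top red 1525 [296. 149.] [ 634. -289.] box [[679.0, -247.0], [680.0, -330.0], [587.0, -328.0], [586.0, -246.0]]
top red 282 [ 80. 154.] [680. 146.] box [[656.0, 165.0], [716.0, 152.0], [709.0, 129.0], [649.0, 143.0]]
top blue 188 [225. 137.] [ 678. -150.] box [[686.0, -114.0], [687.0, -187.0], [672.0, -187.0], [672.0, -114.0]]
top blue 215 [243. 159.] [ 627. -181.] box [[658.0, -172.0], [658.0, -191.0], [596.0, -191.0], [596.0, -172.0]]
top blue 21
[... 4024 characters left out ...]
176.0], [390.0, -164.0]]
scene white 365 [290. 258.] [ 420. -317.] box [[386.0, -299.0], [458.0, -309.0], [454.0, -336.0], [383.0, -325.0]]
scene white 25 [ 74. 257.] [325. 150.] box [[324.0, 171.0], [326.0, 172.0], [327.0, 126.0], [324.0, 125.0]]
scene white 51 [211. 259.] [ 384. -149.] box [[382.0, -136.0], [392.0, -138.0], [385.0, -162.0], [375.0, -160.0]]
scene white 51 [257. 259.] [ 403. -246.] box [[405.0, -233.0], [410.0, -257.0], [401.0, -259.0], [396.0, -235.0]]
scene white 56 [284. 278.] [ 374. -311.] box [[372.0, -297.0], [382.0, -299.0], [377.0, -324.0], [367.0, -322.0]]
scene white 3696 [ 85. 369.] [126.  25.] box [[79.0, 139.0], [139.0, 176.0], [207.0, -145.0], [144.0, -166.0]]
```

View pics/c1.png

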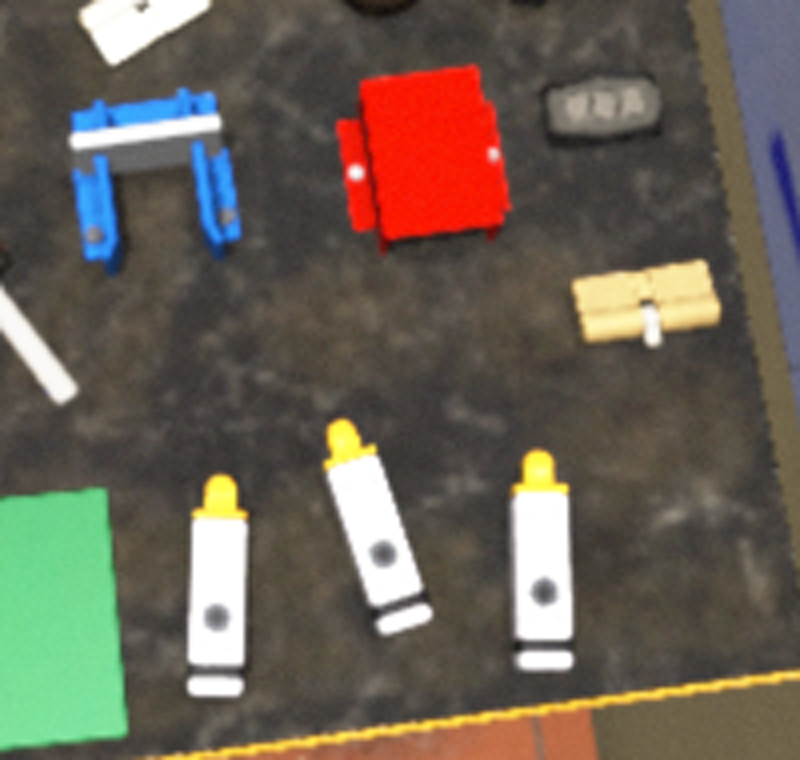

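View pics/c2.png

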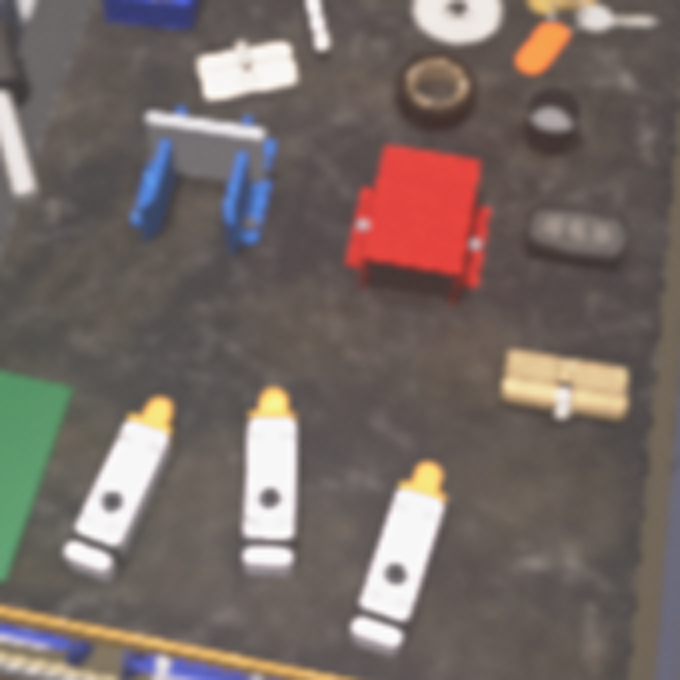

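The crops confirm the layout: plate top edge at crop (72–220,130), bay roof spanning (360–505, 70–235), and all three bolts pointing at +x. I'll refine the stop and bay using the two views, and print the tool axes.

```bash
cat >> h.py <<'E'
from scipy.spatial.transform import Rotation as Ro
def pose():
    s=ctrl.sense(); q=s["ee_rot"]; return s["eef_pos"],Ro.from_quat([q[1],q[2],q[3],q[0]]).as_matrix(),s
def to(x,y,z,yaw=None):
    """shift (mm, in current tool axes) and turn about tool x (rad) to target; yaw=deg of tool y axis in world"""
    p,R,s=pose(); d=R.T@(np.array([x,y,z])-p)
    ty=np.degrees(np.arctan2(R[1,1],R[0,1]))
    print("t",round(s["time_s"],2),"p",p.round(1),"tooly yaw",round(ty,1),"tilt",(R[:,0]).round(3),"grip",round(s["grip_width"],3),"F",s["force"].round(1),"j",s["joints"].round(2))
    print(" shift mm",d.round(1), "turn x", None if yaw is None else round(-np.radians((yaw-ty+180)%360-180),3))
E
python3 - <<'E'
from h import *
p,R,s=pose(); print(R.round(3))
C={n:vision.capture(n) for n in("top","scene")}
for n,c in C.items(): print(n,(-c["R"].T@c["t"]).round(0))
T=C["top"];S=C["scene"]
# predicted corners given hypotheses, overlay
def draw(c,name,box,k):
    im=cv2.resize(c["image"][:,:,::-1],None,fx=k,fy=k,interpolation=cv2.INTER_CUBIC)
    def P(X): u=proj(c,X); return tuple(int(round(a)) for a in ((u+.5)*k))
    def poly(pts,col): cv2.polylines(im,[np.array([P(q) for q in pts])],True,col,1)
    poly([(660,-112,55),(660,-188,55)],(0,0,255))
    for sy in(-1,1): poly([(605,-150+sy*22,40),(660,-150+sy*22,40),(660,-150+sy*22,0),(605,-150+sy*22,0)],(0,255,255))
    poly([(592,-288-30,42),(592,-288+30,42),(676,-288+30,42),(676,-288-30,42)],(0,255,0))
    for (x,y,a) in((424.5,-156,-9),(444.7,-238.3,10.8),(416.5,-316.3,-8)):
        a=np.radians(a);f=np.array([np.cos(a),np.sin(a)]);g=np.array([-f[1],f[0]])
        poly([(*(np.array([x,y])+f*i*45+g*j*13),26) for i,j in((1,1),(1,-1),(-1,-1),(-1,1))],(255,0,255))
    x0,y0,x1,y1=[v*k for v in box]; cv2.imwrite(name,im[y0:y1,x0:x1])
draw(T,"pics/o1.png",(195,115,355,265),4) if 0 else draw(T,"pics/o1.png",(195,120,345,290),3)
draw(S,"pics/o2.png",(200,130,320,285),3)
E
python3 - <<'E'
import cv2,numpy as np
a=cv2.imread('pics/o1.png');b=cv2.imread('pics/o2.png')
h=max(a.shape[0],b.shape[0]);o=np.zeros((h,a.shape[1]+b.shape[1],3),np.uint8);o[:a.shape[0],:a.shape[1]]=a;o[:b.shape[0],a.shape[1]:]=b
print(o.shape)
cv2.imwrite('pics/o.png',o[:600,:800])
E
```

```text
[[-0.     0.394  0.919]
 [-0.001  0.919 -0.394]
 [-1.    -0.001 -0.   ]]
top [ 361. -164.  991.]
scene [ 162. -317.  755.]
(510, 810, 3)
```

View pics/o.png

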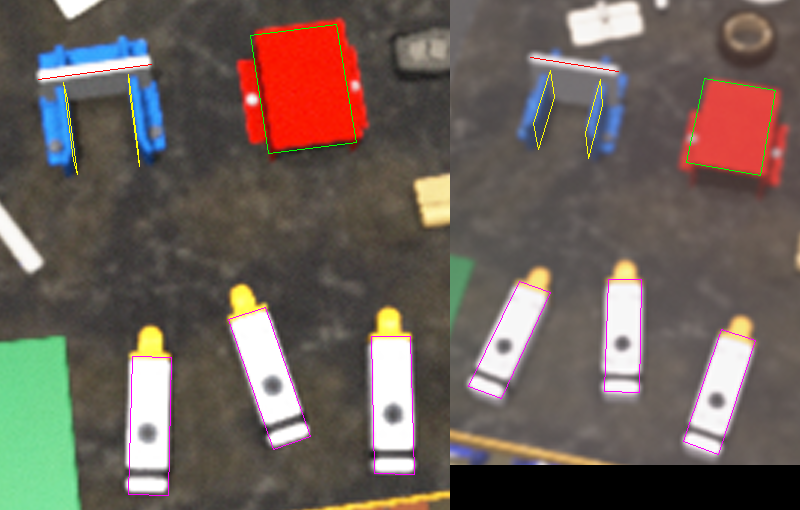

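The overlays fit both views. Latch centres, mm and yaw:

| Latch | x | y | Yaw |
|---|---|---|---|
| A | 424.5 | -156 | -9° |
| B | 445 | -238 | 10.8° |
| C | 416.5 | -316 | -8° |

The stop mouth is about x 607, its axis y -150, and the plate face about 661. The bay mouth is about x 592, its axis y -288. First I'll raise the tool and square it to the world axes.

```bash
python3 -m jog '[[[-0.03,0,0,-0.135,0,0],[-0.03,0,0,-0.135,0,0],[0,0,0,-0.135,0,0]]]' 0 60; python3 - <<'E'
from h import *
to(396.8,-151.6,100,81)
E
```

```text
time_s: 0.68
eef_pos: [207.1, 483.1, 301.5]
ee_rot: [0.708, -0.0, 0.706, 0.003]
force: [0.1, 0.1, -0.5]
grip_width: 0.999
t 0.68 p [207.1 483.1 301.5] tooly yaw 90.3 tilt [ 0.003  0.003 -1.   ] grip 0.999 F [ 0.1  0.1 -0.5] j [ 0.94  0.28  1.39 -0.    1.48 -0.63]
 shift mm [ 199.8 -636.3  186.2] turn x 0.162
```

```bash
python3 -m jog '[[[0,-0.058,0.017,0,0,0],[0,-0.058,0.017,0,0,0],[0,-0.058,0.017,0,0,0],[0,-0.058,0.017,0,0,0],[0,-0.058,0.017,0,0,0],[0,-0.058,0.017,0,0,0],[0,-0.058,0.017,0,0,0],[0,-0.058,0.017,0,0,0],[0.05,-0.058,0.017,0,0,0],[0.05,-0.058,0.017,0,0,0],[0.05,-0.056,0.016,0.081,0,0],[0.05,0,0,0.081,0,0]]]'; python3 - <<'E'
from h import *
to(396.8,-151.6,13,81)
E
```

```text
time_s: 2.17
eef_pos: [383.7, -122.1, 127.8]
ee_rot: [0.705, 0.059, 0.704, -0.06]
force: [-0.1, 0.4, -0.6]
grip_width: 1.0
t 2.17 p [ 383.7 -122.1  127.8] tooly yaw 80.4 tilt [ 0.002 -0.001 -1.   ] grip 1.0 F [-0.1  0.4 -0.6] j [-0.6   0.18  1.99 -0.    0.96 -2.  ]
 shift mm [114.9 -26.8  17.6] turn x -0.011
```

```bash
python3 -m jog '[[[0.025,-0.027,0.0175,0,0,0],[0.04,0,0,0,0,0],[0.04,0,0,0,0,0],[0.01,0,0,0,0,0],[0,0,0,0,0,0]]]'; python3 - <<'E'
from h import *
to(396.8,-151.6,13,81)
for n in("top",): crop(vision.capture(n),"pics/g1.png",180,180,300,300,4)
E
```

```text
time_s: 2.8
eef_pos: [396.2, -149.0, 14.3]
ee_rot: [0.705, 0.057, 0.705, -0.057]
force: [0.6, -0.5, -0.1]
grip_width: 1.001
t 2.8 p [ 396.2 -149.    14.3] tooly yaw 80.7 tilt [-0. -0. -1.] grip 1.001 F [ 0.6 -0.5 -0.1] j [-0.64  0.45  2.02 -0.    0.67 -2.05]
 shift mm [ 1.3 -2.5  1.1] turn x -0.005
```

View pics/g1.png

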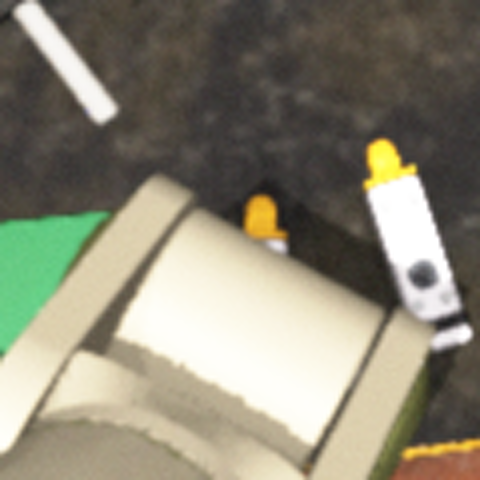

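The gripper straddles latch A, and its bolt at (262,212) in the crop hasn't moved. Closing and lifting now.

```bash
python3 -m jog '[[[0.001,-0.0025,0.001,0,0,0],[0,0,0,0,0,0],[0,0,0,0,0,0],[0,0,0,0,0,0],[0,0,0,0,0,0],[0,0,0,0,0,0],[0,0,0,0,0,0]]]' 255 60; python3 - <<'E'
from h import *
to(540,-150,80,90)
E
```

```text
time_s: 3.72
eef_pos: [396.7, -151.6, 13.4]
ee_rot: [0.705, 0.057, 0.705, -0.057]
force: [-1.7, 1.2, 6.4]
grip_width: 0.292
t 3.73 p [ 396.7 -151.6   13.4] tooly yaw 80.7 tilt [ 0. -0. -1.] grip 0.292 F [-1.7  1.2  6.4] j [-0.64  0.45  2.02 -0.    0.67 -2.05]
 shift mm [-66.5  24.7 141.2] turn x -0.162
```

```bash
python3 -m jog '[[[-0.02,0,0,0,0,0],[-0.01,0,0,-0.081,0,0],[0,0,0,-0.081,0,0],[0,0.0015,0.04,0,0,0],[0,0,0.05,0,0,0],[0,0,0,0,0,0]]]'; python3 - <<'E'
from h import *
to(540,-150,17,90)
for n in("top","scene"): crop(vision.capture(n),f"pics/p1{n}.png",180,100,320,240,4)
E
```

```text
time_s: 4.47
eef_pos: [488.6, -149.9, 42.8]
ee_rot: [0.708, -0.001, 0.707, 0.0]
force: [-0.8, 0.1, -1.6]
grip_width: 0.288
t 4.47 p [ 488.6 -149.9   42.8] tooly yaw 90.1 tilt [ 0.001 -0.001 -1.   ] grip 0.288 F [-0.8  0.1 -1.6] j [-0.53  0.53  1.75  0.    0.86 -2.1 ]
 shift mm [25.9 -0.2 51.4] turn x 0.002
```

View pics/p1top.png

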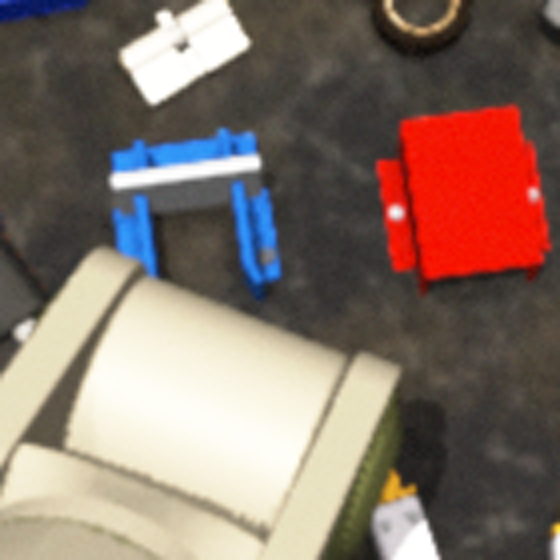

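View pics/p1scene.png

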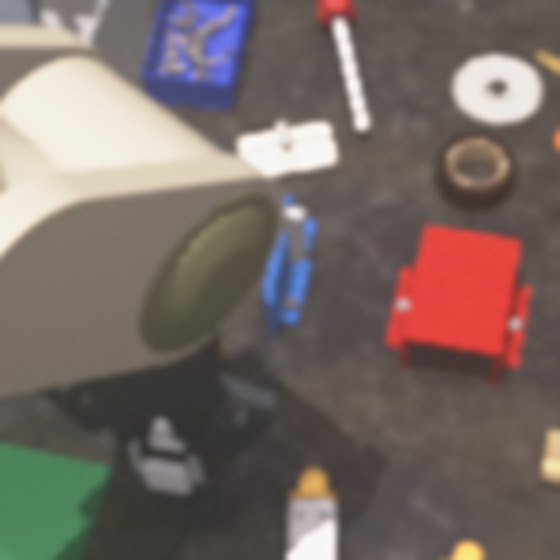

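The arm hides the latch, but the opening of 0.288 shows it's held. Lowering and entering the guide.

```bash
python3 -m jog '[[[0.026,0,0,0,0,0],[0,0,0.03,0,0,0],[0,0,0.03,0,0,0],[0,0,0,0,0,0],[0,0,0,0,0,0]]]'; python3 - <<'E'
from h import *
to(570,-150,17,90)
E
```

```text
time_s: 5.2
eef_pos: [545.1, -149.8, 16.6]
ee_rot: [0.706, 0.0, 0.708, 0.0]
force: [0.2, -0.2, -2.4]
grip_width: 0.29
t 5.2 p [ 545.1 -149.8   16.6] tooly yaw 90.0 tilt [-0.002  0.001 -1.   ] grip 0.29 F [ 0.2 -0.2 -2.4] j [-0.48  0.67  1.59 -0.    0.89 -2.05]
 shift mm [-0.4 -0.2 24.9] turn x -0.0
```

```bash
f(){ tail -5|grep -E "eef_pos|force"; }; python3 -m jog '[[[0,0,0.01,0,0,0],[0,0,0.008,0,0,0],[0,0,0,0,0,0]]]'|f; python3 -m jog '[[[0,0,0.003,0,0,0],[0,0,0,0,0,0]]]'|f
```

```text
eef_pos: [564.6, -150.0, 16.7]
force: [-0.5, -0.5, -1.4]
eef_pos: [566.9, -149.9, 16.6]
force: [-5.0, -0.4, -1.8]
```

```bash
f(){ tail -5|grep -E "eef_pos|force"; }; python3 -m jog '[[[0,0,0.003,0,0,0],[0,0,0,0,0,0]]]'|f
```

```text
eef_pos: [569.5, -149.8, 16.5]
force: [-7.1, -1.2, -0.1]
```

```bash
f(){ tail -5|grep -E "eef_pos|force"; }; python3 -m jog '[[[0,0,0.003,0,0,0],[0,0,0,0,0,0]]]'|f;  python3 -m jog '[[[0,0,0.0025,0,0,0],[0,0,0,0,0,0],[0,0,0,0,0,0]]]'|f; python3 -c "
from h import *
crop(vision.capture('top'),'pics/q1.png',180,100,320,240,4)"
```

```text
eef_pos: [572.1, -149.8, 16.4]
force: [-9.8, -1.4, 1.6]
eef_pos: [574.2, -149.8, 16.4]
force: [-10.7, -1.4, 1.5]
```

View pics/q1.png

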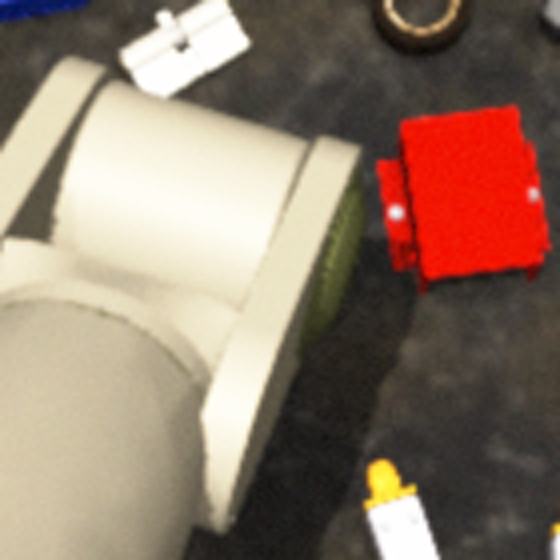

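Reaction is 5 → 10.7 N with about 0.8 N/mm of slope, so A has a good spring, about 8 mm in. I'll press 1 mm further to be sure, then retreat.

```bash
f(){ tail -5|grep -E "eef_pos|force"; }; python3 -m jog '[[[0,0,0.0013,0,0,0],[0,0,0,0,0,0],[0,0,0,0,0,0]]]'|f; python3 -m jog '[[[0,0,-0.01,0,0,0],[0,0,-0.06,0,0,0],[0,0,-0.05,0,0,0],[-0.04,0,-0.03,0,0,0],[0,0,0,0,0,0]]]'; python3 - <<'E'
from h import *
to(396,29,60,90)
E
```

```text
eef_pos: [575.3, -149.8, 16.3]
force: [-12.6, -0.3, 2.2]
time_s: 7.75
eef_pos: [427.6, -150.8, 59.1]
ee_rot: [0.709, -0.001, 0.706, -0.001]
force: [0.3, -0.4, -1.2]
grip_width: 0.288
t 7.75 p [ 427.6 -150.8   59.1] tooly yaw 89.9 tilt [ 0.004 -0.003 -1.   ] grip 0.288 F [ 0.3 -0.4 -1.2] j [-0.6   0.4   1.92  0.    0.82 -2.17]
 shift mm [ -1.5 179.7 -31.8] turn x -0.001
```

```bash
python3 -m jog '[[[0,0.06,-0.016,0,0,0],[0,0.06,-0.016,0,0,0],[0,0.06,0,0,0,0],[0.02,0,0,0,0,0],[0,0,0,0,0,0]]]'; python3 - <<'E'
from h import *
to(395,29,17,90)
E
```

```text
time_s: 8.38
eef_pos: [395.2, 30.7, 35.9]
ee_rot: [0.706, -0.0, 0.708, 0.001]
force: [-0.5, 0.5, -1.3]
grip_width: 0.288
t 8.38 p [395.2  30.7  35.9] tooly yaw 90.1 tilt [-0.002  0.001 -1.   ] grip 0.288 F [-0.5  0.5 -1.3] j [-0.22  0.36  2.09  0.    0.7  -1.79]
 shift mm [18.9 -1.7 -0.2] turn x 0.002
```

```bash
f(){ tail -5|grep -E "eef_pos|force"; }; python3 -m jog '[[[0.016,-0.0017,0,0,0,0],[0.003,0,0,0,0,0],[0,0,0,0,0,0]]]'|f; python3 -m jog '[[[0,0,0,0,0,0],[0,0,0,0,0,0],[0,0,0,0,0,0]]]' 120; python3 -m jog '[[[-0.05,0,0,0,0,0],[-0.05,-0.02,0,0,0,0],[0,0,0,0,0,0]]]'; python3 - <<'E'
from h import *
to(417.2,-243.5,100,100.8)
E
```

```text
eef_pos: [395.7, 27.9, 18.2]
force: [0.8, 0.4, -1.7]
time_s: 9.12
eef_pos: [395.5, 28.3, 18.2]
ee_rot: [0.707, -0.0, 0.707, 0.0]
force: [-0.8, 0.0, -0.5]
grip_width: 0.527
time_s: 9.5
eef_pos: [397.0, 7.2, 120.8]
ee_rot: [0.71, -0.0, 0.705, -0.001]
force: [-0.9, -1.0, -1.0]
grip_width: 0.531
t 9.5 p [397.    7.2 120.8] tooly yaw 90.0 tilt [ 0.007 -0.002 -1.   ] grip 0.531 F [-0.9 -1.  -1. ] j [-0.28  0.18  2.02 -0.    0.94 -1.85]
 shift mm [  21.5 -250.6   20.2] turn x -0.189
```

```bash
python3 -m jog '[[[0,-0.06,0.005,0,0,0],[0,-0.06,0.005,0,0,0],[0,-0.06,0.005,0,0,0],[0.02,-0.06,0.005,0,0,0],[0,-0.011,0,-0.1,0,0],[0,0,0,-0.09,0,0],[0,0,0,0,0,0]]]' 0; python3 - <<'E'
from h import *
c=vision.capture("top");
crop(c,"pics/m1.png",120,200,320,320,4)
to(417.2,-243.5,13,100.8)
E
```

```text
time_s: 10.38
eef_pos: [415.0, -241.4, 97.3]
ee_rot: [0.704, -0.066, 0.704, 0.067]
force: [-0.1, -0.6, 0.4]
grip_width: 0.998
t 10.43 p [ 415.1 -241.4   97.6] tooly yaw 100.8 tilt [-0.001  0.001 -1.   ] grip 0.998 F [0.3 0.2 0.8] j [-0.77  0.39  1.8   0.    0.95 -2.53]
 shift mm [84.6 -2.6  1.8] turn x 0.0
```

View pics/m1.png

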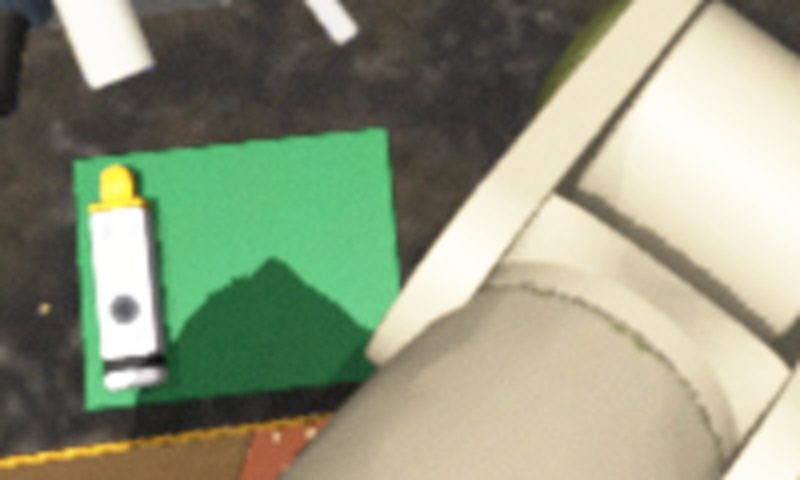

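Latch A lies fully on the mat at its left, crop (130,280). Taking B.

```bash
python3 -m jog '[[[0.04,-0.0026,0.0018,0,0,0],[0.04,0,0,0,0,0],[0.005,0,0,0,0,0],[0,0,0,0,0,0]]]'; python3 -m jog '[[[0,0,0,0,0,0],[0,0,0,0,0,0],[0,0,0,0,0,0],[0,0,0,0,0,0],[0,0,0,0,0,0],[0,0,0,0,0,0]]]' 255 60;  python3 -m jog '[[[-0.02,0,0,0.1,0,0],[-0.01,0,0,0.09,0,0],[0,0,0,0,0,0]]]'; python3 - <<'E'
from h import *
to(540,-150,17,90)
E
```

```text
time_s: 10.92
eef_pos: [417.9, -244.1, 13.9]
ee_rot: [0.704, -0.067, 0.704, 0.067]
force: [0.2, -0.4, 0.2]
grip_width: 1.002
time_s: 11.68
eef_pos: [417.8, -244.4, 13.8]
ee_rot: [0.704, -0.067, 0.704, 0.067]
force: [-0.8, 0.2, 6.5]
grip_width: 0.289
time_s: 12.05
eef_pos: [417.6, -244.1, 43.5]
ee_rot: [0.707, -0.001, 0.707, 0.0]
force: [-0.1, -0.1, -2.7]
grip_width: 0.292
t 12.05 p [ 417.6 -244.1   43.5] tooly yaw 90.1 tilt [ 0.    -0.001 -1.   ] grip 0.292 F [-0.1 -0.1 -2.7] j [-0.77  0.48  1.83 -0.    0.82 -2.34]
 shift mm [ 26.5  94.  122.5] turn x 0.001
```

```bash
f(){ tail -5|grep -E "eef_pos|force"; }; python3 -m jog '[[[0,0.047,0.035,0,0,0],[0,0.047,0.035,0,0,0],[0.026,0,0,0,0,0],[0,0,0.05,0,0,0],[0,0,0,0,0,0]]]'|f;  python3 -c "
from h import *
to(565,-150,17,90)"
```

```text
eef_pos: [539.3, -149.8, 16.5]
force: [-0.7, 0.3, -3.0]
t 12.68 p [ 539.3 -149.8   16.5] tooly yaw 90.2 tilt [ 0.001 -0.    -1.   ] grip 0.285 F [-0.7  0.3 -3. ] j [-0.48  0.66  1.61  0.    0.87 -2.05]
 shift mm [-0.5 -0.3 25.7] turn x 0.004
```

```bash
f(){ tail -5|grep -E "eef_pos|force"; }; python3 -m jog '[[[0,0,0.012,0,0,0],[0,0,0.01,0,0,0],[0,0,0,0,0,0]]]'|f; python3 -m jog '[[[0,0,0.003,0,0,0],[0,0,0,0,0,0]]]'|f;python3 -m jog '[[[0,0,0.003,0,0,0],[0,0,0,0,0,0]]]'|f
```

```text
eef_pos: [559.8, -150.1, 17.1]
force: [0.1, -0.3, -3.0]
eef_pos: [562.5, -150.1, 17.3]
force: [-0.5, 0.1, -2.9]
eef_pos: [565.6, -150.0, 17.2]
force: [0.3, -0.2, -2.6]
```

```bash
f(){ tail -5|grep -E "eef_pos|force"; }; python3 -m jog '[[[0,0,0.002,0,0,0],[0,0,0,0,0,0]]]'|f
```

```text
eef_pos: [567.4, -150.0, 17.1]
force: [-0.1, -0.6, -2.1]
```

```bash
f(){ tail -5|grep -E "eef_pos|force"; }; python3 -m jog '[[[0,0,0.0025,0,0,0],[0,0,0,0,0,0]]]'|f; python3 -m jog '[[[0,0,0.0025,0,0,0],[0,0,0,0,0,0]]]'|f
```

```text
eef_pos: [570.0, -150.0, 17.1]
force: [-2.0, 0.1, -1.6]
eef_pos: [572.5, -150.0, 17.1]
force: [-2.4, -0.3, -1.2]
```

```bash
f(){ tail -5|grep -E "eef_pos|force"; }; python3 -m jog '[[[0,0,0.0025,0,0,0],[0,0,0,0,0,0]]]'|f; python3 -m jog '[[[0,0,0.002,0,0,0],[0,0,0,0,0,0],[0,0,0,0,0,0]]]'|f;  python3 -m jog '[[[0,0,0,0,0,0]]]'|f
```

```text
eef_pos: [575.0, -150.0, 17.1]
force: [-3.6, -0.2, -1.9]
eef_pos: [576.9, -150.0, 17.1]
force: [-4.3, -0.3, -1.9]
eef_pos: [576.9, -150.0, 17.1]
force: [-3.6, -0.3, -2.1]
```

B is clearly the tired one: about 3.9 N at about 9 mm with a slope of roughly 0.3 N/mm. I'll lay it in the right lane of the mat and then test C.

```bash
python3 -m jog '[[[0,0,-0.01,0,0,0],[0,0,-0.06,0,0,0],[0,0,-0.05,0,0,0],[-0.04,0.02,-0.03,0,0,0],[0,0.05,-0.03,0,0,0],[0,0,0,0,0,0]]]'; python3 - <<'E'
from h import *
to(395,-80,18,90)
E
```

```text
time_s: 15.8
eef_pos: [395.1, -77.7, 57.6]
ee_rot: [0.707, -0.001, 0.707, 0.001]
force: [0.8, 0.2, -3.6]
grip_width: 0.284
t 15.8 p [395.1 -77.7  57.6] tooly yaw 90.1 tilt [ 0.001  0.    -1.   ] grip 0.284 F [ 0.8  0.2 -3.6] j [-0.49  0.32  2.06  0.    0.77 -2.06]
 shift mm [39.6 -2.3 -0.2] turn x 0.002
```

```bash
f(){ tail -5|grep -E "eef_pos|force"; }; python3 -m jog '[[[0.036,-0.0023,0,0,0,0],[0.004,0,0,0,0,0],[0,0,0,0,0,0]]]'|f; python3 -m jog '[[[0,0,0,0,0,0],[0,0,0,0,0,0],[0,0,0,0,0,0]]]' 115; python3 -m jog '[[[-0.045,0,0,0,0,0],[-0.045,-0.03,0,0,0,0],[0,-0.06,0,0.07,0,0],[0,-0.06,0,0.07,0,0],[0,0,0,0,0,0]]]' 0; python3 - <<'E'
from h import *
to(388.8,-312.4,100,82)
c=vision.capture("top");
crop(c,"pics/m2.png",120,200,350,320,3)
E
```

```text
eef_pos: [397.4, -82.7, 17.7]
force: [-0.6, 0.2, -2.3]
time_s: 16.55
eef_pos: [397.3, -82.5, 17.6]
ee_rot: [0.707, -0.0, 0.707, -0.0]
force: [0.0, -0.2, 0.6]
grip_width: 0.552
time_s: 17.18
eef_pos: [392.5, -235.5, 107.5]
ee_rot: [0.706, 0.051, 0.705, -0.052]
force: [-0.2, 1.3, -0.6]
grip_width: 1.0
t 17.18 p [ 392.5 -235.5  107.5] tooly yaw 81.7 tilt [ 0.001 -0.001 -1.   ] grip 1.0 F [-0.2  1.3 -0.6] j [-0.8   0.33  1.86 -0.    0.95 -2.22]
 shift mm [  7.6 -76.6   7.4] turn x -0.005
```

View pics/m2.png

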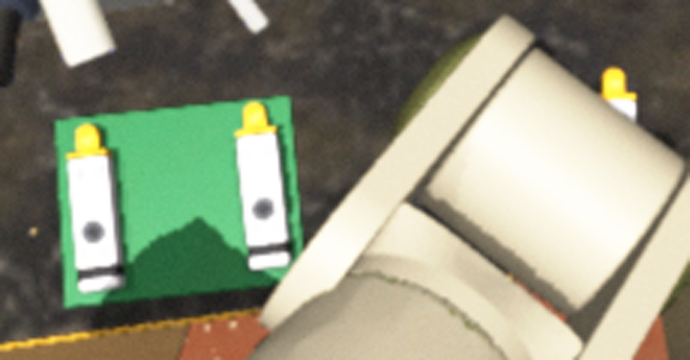

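A and B lie flat on the mat at crop (93,210) and (263,190) with a lane free between them. Next is C.

```bash
python3 -m jog '[[[0.01,-0.05,0.004,0,0,0],[0.01,-0.0265,0.0035,0,0,0],[0.04,0,0,0,0,0],[0.03,0,0,0,0,0],[0.004,0,0,0,0,0],[0,0,0,0,0,0]]]'; python3 - <<'E'
from h import *
to(388.8,-312.4,13.5,82)
E
```

```text
time_s: 17.98
eef_pos: [390.1, -308.7, 14.0]
ee_rot: [0.706, 0.049, 0.705, -0.049]
force: [0.3, 0.4, -0.4]
grip_width: 0.999
t 17.98 p [ 390.1 -308.7   14. ] tooly yaw 82.0 tilt [ 0.    -0.001 -1.   ] grip 0.999 F [ 0.3  0.4 -0.4] j [-0.91  0.56  1.81  0.    0.77 -2.34]
 shift mm [ 0.5 -3.9 -0.8] turn x 0.001
```

```bash
python3 -m jog '[[[0,-0.0039,-0.0008,0,0,0],[0,0,0,0,0,0],[0,0,0,0,0,0],[0,0,0,0,0,0],[0,0,0,0,0,0],[0,0,0,0,0,0],[0,0,0,0,0,0]]]' 255 60;  python3 -m jog '[[[-0.02,0,0,-0.07,0,0],[-0.01,0,0,-0.07,0,0],[0,0.055,0.025,0,0,0],[0,0.055,0.035,0,0,0],[0,0.053,0.035,0,0,0],[0,0,0,0,0,0]]]'; python3 - <<'E'
from h import *
to(540,-150,17,90)
E
```

```text
time_s: 18.85
eef_pos: [388.5, -313.1, 13.8]
ee_rot: [0.706, 0.049, 0.705, -0.05]
force: [-0.8, -0.2, 5.6]
grip_width: 0.292
time_s: 19.6
eef_pos: [482.3, -149.3, 43.0]
ee_rot: [0.707, -0.002, 0.707, 0.002]
force: [-0.4, 0.1, -1.9]
grip_width: 0.29
t 19.6 p [ 482.3 -149.3   43. ] tooly yaw 90.3 tilt [-0.     0.001 -1.   ] grip 0.29 F [-0.4  0.1 -1.9] j [-0.53  0.52  1.77  0.    0.85 -2.11]
 shift mm [25.9 -1.1 57.7] turn x 0.006
```

```bash
f(){ tail -5|grep -E "eef_pos|force"; }; python3 -m jog '[[[0.026,-0.001,0,0.006,0,0],[0,0,0.035,0,0,0],[0,0,0.035,0,0,0],[0,0,0.008,0,0,0],[0,0,0,0,0,0]]]'|f; python3 -m jog '[[[0,0,0.003,0,0,0],[0,0,0,0,0,0]]]'|f
```

```text
eef_pos: [558.5, -154.6, 16.7]
force: [-1.1, 0.3, -1.0]
eef_pos: [561.8, -154.5, 17.3]
force: [-0.5, -0.2, -1.5]
```

```bash
f(){ tail -5|grep -E "eef_pos|force"; }; python3 -m jog '[[[0,0,0.0025,0,0,0],[0,0,0,0,0,0]]]'|f; python3 -m jog '[[[0,0,0.0025,0,0,0],[0,0,0,0,0,0]]]'|f
```

```text
eef_pos: [564.8, -154.3, 17.2]
force: [-1.0, -0.0, -2.5]
eef_pos: [566.7, -154.2, 17.0]
force: [-4.9, -0.8, -0.6]
```

```bash
f(){ tail -5|grep -E "eef_pos|force"; }; python3 -m jog '[[[0,0,0.003,0,0,0],[0,0,0,0,0,0]]]'|f; python3 -m jog '[[[0,0,0.003,0,0,0],[0,0,0,0,0,0]]]'|f; python3 -m jog '[[[0,0,0.0025,0,0,0],[0,0,0,0,0,0],[0,0,0,0,0,0]]]'|f
```

```text
eef_pos: [569.4, -154.2, 16.9]
force: [-6.3, -0.2, 0.2]
eef_pos: [572.0, -154.3, 16.8]
force: [-9.6, -1.7, 1.9]
eef_pos: [574.1, -154.2, 16.7]
force: [-11.2, 0.4, 1.5]
```

C is good too (11.2 N). I'll press slightly further, then lay it in the middle lane.

```bash
f(){ tail -5|grep -E "eef_pos|force"; }; python3 -m jog '[[[0,0,0.001,0,0,0],[0,0,0,0,0,0],[0,0,0,0,0,0]]]'|f; python3 -m jog '[[[0,0,-0.01,0,0,0],[0,0,-0.06,0,0,0],[0,0,-0.05,0,0,0],[-0.05,0.02,-0.03,0,0,0],[0,0.055,-0.03,0,0,0],[0,0.055,0,0,0,0],[0,0,0,0,0,0]]]'; python3 - <<'E'
from h import *
to(395,-27,18,90)
E
```

```text
eef_pos: [574.9, -154.3, 16.7]
force: [-12.1, -0.7, 2.1]
time_s: 23.1
eef_pos: [397.4, -20.9, 67.6]
ee_rot: [0.708, 0.0, 0.707, -0.0]
force: [-0.5, -0.1, -0.6]
grip_width: 0.288
t 23.1 p [397.4 -20.9  67.6] tooly yaw 89.9 tilt [ 0.001  0.    -1.   ] grip 0.288 F [-0.5 -0.1 -0.6] j [-0.35  0.29  2.06  0.    0.79 -1.92]
 shift mm [49.6 -6.1 -2.4] turn x -0.001
```

```bash
f(){ tail -5|grep -E "eef_pos|force"; }; python3 -m jog '[[[0.02,-0.006,-0.002,0,0,0],[0.022,0,0,0,0,0],[0,0,0,0,0,0]]]'|f; python3 -c "
from h import *
to(395,-27.3,17.8,90)"
```

```text
eef_pos: [395.3, -29.9, 24.5]
force: [-0.0, -0.0, -1.1]
t 23.48 p [395.3 -29.9  24.5] tooly yaw 89.6 tilt [-0.002  0.001 -1.   ] grip 0.295 F [-0.  -0.  -1.1] j [-0.37  0.38  2.09  0.    0.67 -1.94]
 shift mm [ 6.7  2.6 -0.3] turn x -0.007
```

```bash
f(){ tail -5|grep -E "eef_pos|force"; }; python3 -m jog '[[[0,0.0026,0,0,0,0],[0.0065,0,0,-0.006,0,0],[0,0,0,0,0,0]]]'|f; python3 -m jog '[[[0,0,0,0,0,0],[0,0,0,0,0,0],[0,0,0,0,0,0]]]' 130; python3 -m jog '[[[-0.05,0,0,0,0,0],[-0.04,0,0,0,0,0],[0,-0.06,0,0,0,0],[0,-0.06,0,0,0,0],[0,-0.06,0,0,0,0],[0,-0.05,0,0,0,0],[0,0,0,0,0,0]]]'; python3 - <<'E'
from h import *
to(442,-82.5,80,90)
c=vision.capture("top"); crop(c,"pics/m3.png",120,200,350,320,3)
h=cv2.cvtColor(c["image"],cv2.COLOR_RGB2HSV); H,S,V=[h[...,i].astype(int) for i in range(3)]
for nm,m,z in(("white",(S<40)&(V>170),29),("yel",(H>18)&(H<33)&(S>150)&(V>120),20)):
  for ce,s,l in blobs(m,25):
    p=ray(c,*ce,z)
    if not(365<p[0]<510 and -115<p[1]<60): continue
    cn=cv2.findContours(l.astype(np.uint8),cv2.RETR_EXTERNAL,cv2.CHAIN_APPROX_NONE)[0][0]
    print(nm,s[4],p.round(0)[:2],[ray(c,*q,z)[:2].round(0).tolist() for q in cv2.boxPoints(cv2.minAreaRect(cn))])
E
```

```text
eef_pos: [395.5, -26.8, 18.7]
force: [-0.0, -0.0, -1.5]
time_s: 24.22
eef_pos: [395.7, -26.9, 18.8]
ee_rot: [0.707, -0.0, 0.707, 0.0]
force: [0.3, 0.1, 0.2]
grip_width: 0.49
time_s: 25.1
eef_pos: [395.3, -259.7, 108.6]
ee_rot: [0.707, 0.001, 0.707, -0.002]
force: [0.8, 1.4, 0.1]
grip_width: 0.491
t 25.1 p [ 395.3 -259.7  108.6] tooly yaw 89.8 tilt [ 0.    -0.001 -1.   ] grip 0.491 F [0.8 1.4 0.1] j [-0.83  0.35  1.82 -0.    0.97 -2.4 ]
 shift mm [ 28.5 177.3  46.1] turn x -0.004
white 466 [432. -83.] [[467.0, -69.0], [467.0, -96.0], [395.0, -96.0], [396.0, -69.0]]
white 446 [432. -27.] [[467.0, -14.0], [465.0, -41.0], [395.0, -40.0], [396.0, -13.0]]
white 478 [431.  28.] [[468.0, 42.0], [466.0, 15.0], [395.0, 15.0], [396.0, 41.0]]
white 43 [385. -83.] [[388.0, -72.0], [389.0, -95.0], [383.0, -95.0], [382.0, -72.0]]
white 39 [385. -26.] [[389.0, -16.0], [386.0, -37.0], [381.0, -36.0], [383.0, -15.0]]
white 60 [385.  28.] [[390.0, 41.0], [389.0, 15.0], [381.0, 15.0], [381.0, 41.0]]
yel 65 [478. -84.] [[489.0, -73.0], [488.0, -95.0], [469.0, -95.0], [470.0, -73.0]]
yel 77 [477. -29.] [[489.0, -17.0], [488.0, -41.0], [469.0, -41.0], [470.0, -17.0]]
yel 66 [478.  28.] [[489.0, 39.0], [486.0, 16.0], [468.0, 17.0], [472.0, 41.0]]
```

View pics/m3.png

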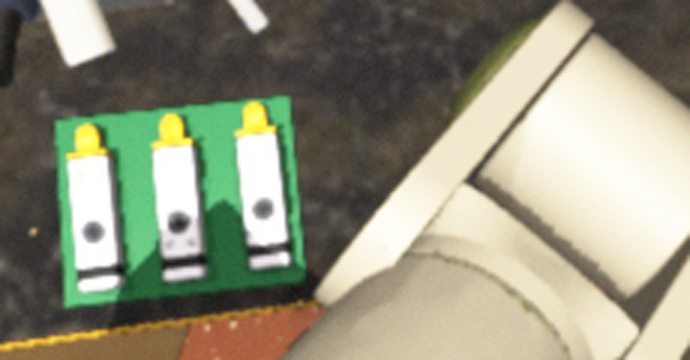

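All three lie flat on the mat (crop x ≈ 93, 178, 263). B is at y -83 with its nose at x ≈ 470. I'll grip B at its front half, x ≈ 456.

```bash
python3 -m jog '[[[0,0.06,0.02,0,0,0],[0,0.06,0.02,0,0,0],[0,0.056,0.02,0,0,0],[0.03,0,0,0,0,0],[0,0,0,0,0,0]]]'; python3 -c "
from h import *
to(456,-83,17,90)"
```

```text
time_s: 25.78
eef_pos: [453.8, -80.4, 77.6]
ee_rot: [0.706, -0.0, 0.708, 0.001]
force: [0.5, -0.1, 0.4]
grip_width: 0.494
t 25.77 p [453.8 -80.4  77.6] tooly yaw 90.1 tilt [-0.004  0.002 -1.   ] grip 0.494 F [ 0.5 -0.1  0.4] j [-0.43  0.39  1.87  0.    0.89 -2.  ]
 shift mm [60.6 -2.7  2.4] turn x 0.003
```

```bash
python3 -m jog '[[[0.02,-0.0027,0.0024,0,0,0],[0,0,0,0,0,0]]]'; python3 -c "
from h import *
to(456,-83,17,90)"
```

```text
time_s: 26.02
eef_pos: [457.0, -85.1, 58.8]
ee_rot: [0.707, 0.0, 0.708, 0.0]
force: [0.3, 0.3, 0.8]
grip_width: 0.494
t 26.02 p [457.  -85.1  58.8] tooly yaw 90.0 tilt [-0.001  0.001 -1.   ] grip 0.494 F [0.3 0.3 0.8] j [-0.44  0.43  1.88  0.    0.84 -2.01]
 shift mm [41.8  2.  -0.9] turn x -0.001
```

```bash
python3 -m jog '[[[0.015,0.0015,-0.001,0,0,0],[0.02,0,0,0,0,0],[0.006,0,0,0,0,0],[0,0,0,0,0,0]]]';  python3 -c "
from h import *
to(456,-83,17,90)"; python3 -m jog '[[[0,0,0,0,0,0],[0,0,0,0,0,0],[0,0,0,0,0,0],[0,0,0,0,0,0],[0,0,0,0,0,0]]]' 255 60
```

```text
time_s: 26.52
eef_pos: [456.7, -83.7, 18.4]
ee_rot: [0.707, -0.0, 0.707, -0.0]
force: [-0.8, 0.0, 0.2]
grip_width: 0.49
t 26.52 p [456.7 -83.7  18.4] tooly yaw 90.0 tilt [ 0. -0. -1.] grip 0.49 F [-0.8  0.   0.2] j [-0.43  0.5   1.9   0.    0.74 -2.01]
 shift mm [ 1.4  0.7 -0.7] turn x -0.0
time_s: 27.15
eef_pos: [457.0, -83.7, 18.8]
ee_rot: [0.708, -0.0, 0.707, -0.0]
force: [-2.0, 0.5, 6.3]
grip_width: 0.29
```

```bash
python3 -m jog '[[[-0.045,0,0,0,0,0],[-0.045,0,0,0,0,0],[0,-0.055,0,0,0,0],[0,-0.055,0,0,0,0],[0,-0.055,0,0,0,0],[0,0,0,0.185,0,0],[0,0,0,0.185,0,0],[0,0,0,0.185,0,0],[0,0,0,0.185,0,0],[0,0,0,0.185,0,0],[0,0,0,0.185,0,0],[0,0,0,0.185,0,0]]]'; python3 -m jog '[[[0,0,0,0.185,0,0],[0,0,0,0.185,0,0],[0,0,0,0.185,0,0],[0,0,0,0.185,0,0],[0,0,0,0.185,0,0],[0,0,0,0.185,0,0],[0,0,0,0.185,0,0],[0,0,0,0.185,0,0],[0,0,0,0.185,0,0],[0,0,0,0.18,0,0],[0,0,0,0,0,0]]]'; python3 - <<'E'
from h import *
to(495,-288,30,-90)
for n in("top","scene"): crop(vision.capture(n),f"pics/b1{n}.png",200,100,350,240,4)
E
```

```text
time_s: 28.65
eef_pos: [456.4, -248.4, 108.1]
ee_rot: [0.563, 0.428, 0.563, -0.428]
force: [-0.5, -0.0, -1.3]
grip_width: 0.289
time_s: 30.02
eef_pos: [456.4, -248.4, 108.0]
ee_rot: [-0.001, -0.707, -0.001, 0.707]
force: [-0.4, 0.6, -2.1]
grip_width: 0.287
t 30.02 p [ 456.4 -248.4  108. ] tooly yaw -89.8 tilt [-0. -0. -1.] grip 0.287 F [-0.4  0.6 -2.1] j [-0.72  0.44  1.68 -0.    1.02  0.84]
 shift mm [ 78.   39.7 -38.5] turn x 0.003
```

View pics/b1scene.png

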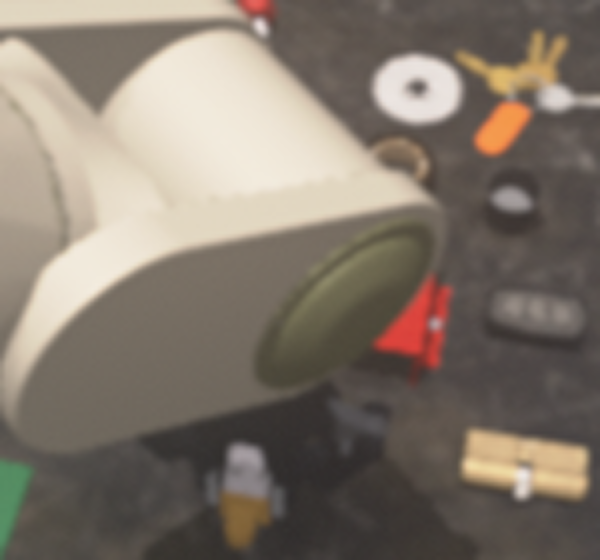

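View pics/b1top.png

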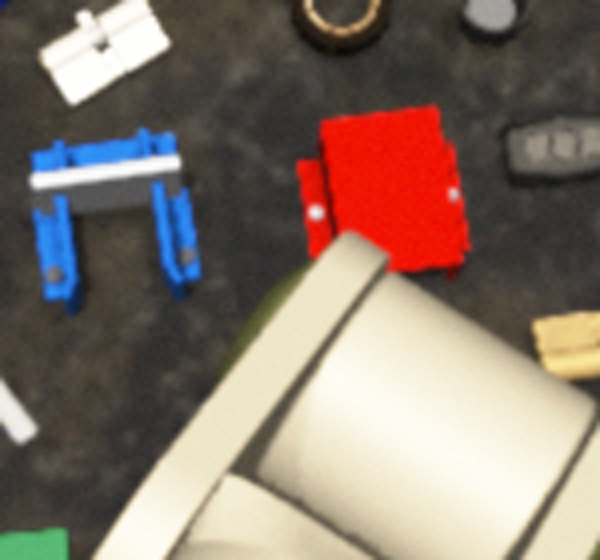

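In the scene view B's bolt now faces the robot at (240,520) in the crop. In the top view the bay mouth is clear. Aligning in front of the bay.

```bash
python3 -m jog '[[[0,0.02,-0.017,0,0,0],[0,0.02,-0.017,0,0,0],[0.05,0,0,0,0,0],[0.03,0,0,0,0,0],[0,0,0,0,0,0]]]'; python3 - <<'E'
from h import *
to(574,-288,19,-90)
E
```

```text
time_s: 30.75
eef_pos: [489.6, -287.6, 26.0]
ee_rot: [-0.0, -0.706, -0.002, 0.708]
force: [-0.0, 0.6, -1.3]
grip_width: 0.286
t 30.75 p [ 489.6 -287.6   26. ] tooly yaw -89.8 tilt [-0.003  0.003 -1.   ] grip 0.286 F [-0.   0.6 -1.3] j [-0.74  0.66  1.58  0.    0.91  0.83]
 shift mm [  6.7   0.8 -84.4] turn x 0.004
```

```bash
f(){ tail -5|grep -E "eef_pos|force"; }; python3 -m jog '[[[0.007,0,0,0.004,0,0],[0,0,-0.015,0,0,0],[0,0,-0.015,0,0,0],[0,0,0,0,0,0]]]'|f; python3 -m jog '[[[0,0,-0.015,0,0,0],[0,0,-0.015,0,0,0],[0,0,0,0,0,0]]]'|f;  python3 -c "
from h import *
to(574,-288,18,-90)"
```

```text
eef_pos: [521.5, -288.8, 21.9]
force: [-0.7, -0.9, -2.7]
eef_pos: [550.7, -288.6, 21.2]
force: [-0.2, 0.3, -2.3]
t 31.62 p [ 550.7 -288.6   21.2] tooly yaw -90.1 tilt [ 0.001 -0.001 -1.   ] grip 0.285 F [-0.2  0.3 -2.3] j [-0.67  0.76  1.4  -0.    0.98  0.9 ]
 shift mm [  3.2  -0.7 -23.3] turn x -0.001
```

```bash
f(){ tail -5|grep -E "eef_pos|force"; }; python3 -m jog '[[[0.003,0,-0.012,0,0,0],[0,0,-0.01,0,0,0],[0,0,0,0,0,0]]]'|f; python3 -m jog '[[[0.0015,0,0,0,0,0],[0,0,0,0,0,0]]]'|f;  python3 -c "
from h import *
to(574,-288,16,-90)"
```

```text
eef_pos: [573.1, -288.5, 17.6]
force: [-0.3, -0.5, -1.8]
eef_pos: [572.3, -288.6, 16.1]
force: [-0.7, 0.5, -3.0]
t 32.25 p [ 572.3 -288.6   16.1] tooly yaw -90.1 tilt [-0.  0. -1.] grip 0.285 F [-0.7  0.5 -3. ] j [-0.65  0.8   1.33 -0.    1.01  0.92]
 shift mm [ 0.1 -0.6 -1.7] turn x -0.002
```

```bash
python3 -m jog '[[[0,0,0,0,0,0],[0,0,0,0,0,0],[0,0,0,0,0,0]]]' 110; python3 -m jog '[[[-0.05,0,0,0,0,0],[-0.05,0,0,0,0,0],[0,0,0.055,0,0,0],[0,0,0.055,0,0,0],[0,-0.05,0.05,0,0,0],[0,-0.05,0,0,0,0],[0,-0.05,0,0,0,0],[0,-0.05,0,0,0,0],[0,0,0,0,0,0]]]'; python3 - <<'E'
from h import *
to(574,-288,16,-90)
for n in("top","scene"):
    c=vision.capture(n); crop(c,f"pics/f{n}.png",110,100,360,320,3)
    h=cv2.cvtColor(c["image"],cv2.COLOR_RGB2HSV); H,S,V=[h[...,i].astype(int) for i in range(3)]
    for nm,m,z in(("white",(S<60)&(V>140),26),("yel",(H>15)&(H<33)&(S>150)&(V>100),20)):
      for ce,s,l in blobs(m,15):
        p=ray(c,*ce,z)
        if not(520<p[0]<610 and -330<p[1]<-250): continue
        cn=cv2.findContours(l.astype(np.uint8),cv2.RETR_EXTERNAL,cv2.CHAIN_APPROX_NONE)[0][0]
        print(n,nm,s[4],p.round(0)[:2],[ray(c,*q,z)[:2].round(0).tolist() for q in cv2.boxPoints(cv2.minAreaRect(cn))])
E
```

```text
time_s: 32.62
eef_pos: [572.6, -288.7, 16.4]
ee_rot: [-0.001, 0.707, -0.001, -0.707]
force: [0.2, 0.9, -0.1]
grip_width: 0.567
time_s: 33.75
eef_pos: [418.6, -91.7, 116.5]
ee_rot: [0.001, 0.707, 0.001, -0.707]
force: [-0.8, -0.7, -0.3]
grip_width: 0.573
t 33.75 p [418.6 -91.7 116.5] tooly yaw -89.9 tilt [ 0.  0. -1.] grip 0.573 F [-0.8 -0.7 -0.3] j [-0.49  0.26  1.93  0.    0.95  1.08]
 shift mm [ 100.5  196.6 -155.1] turn x 0.002
top white 208 [ 581. -287.] [[597.0, -274.0], [597.0, -302.0], [565.0, -301.0], [565.0, -273.0]]
top yel 98 [ 555. -287.] [[564.0, -274.0], [566.0, -302.0], [543.0, -302.0], [541.0, -275.0]]
scene white 163 [ 580. -287.] [[563.0, -272.0], [600.0, -272.0], [599.0, -303.0], [562.0, -302.0]]
```

View pics/ftop.png

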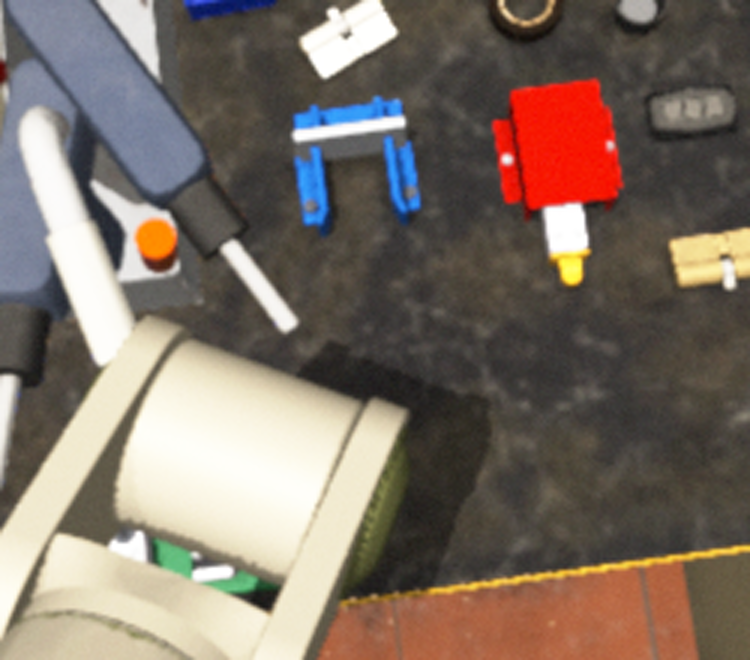

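View pics/fscene.png

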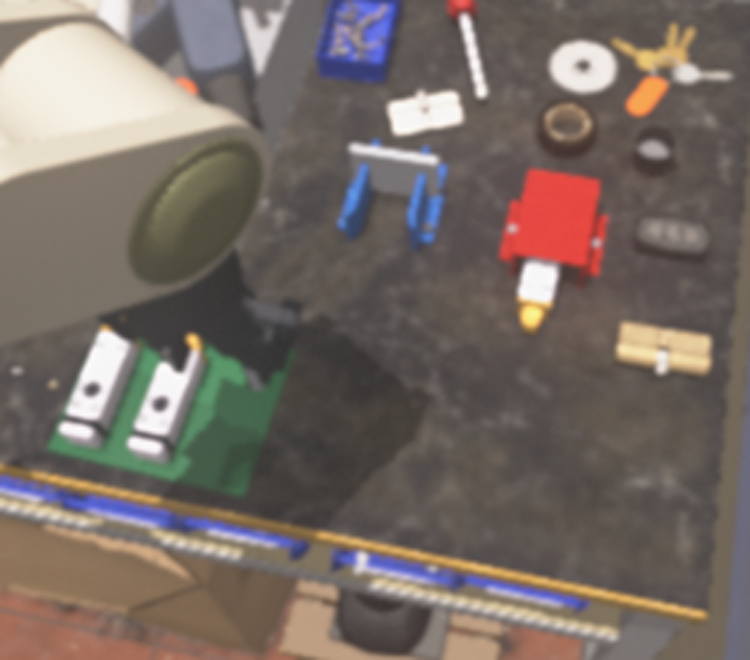

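B sits in the bay with its bolt looking out (top crop (570,268)) and its nose at x ≈ 561, so about 55–59 mm of its 90 mm case is inside. A and C lie on the mat in the scene view, the bystanders look unmoved, and the gripper hangs free about 110 mm up. Handing in.

```bash
python3 -c "
from rig import workorder
print(workorder.finish_job())"
```

```text
the job is handed in; nothing more can be done
None
```

The job is handed in, at about 34 s on the robot's clock, and no check failed. The middle latch of the starting row had the tired spring. It is now in the red reject bay, and the two good ones are on the mat.

I pressed each latch roughly 9 mm of its 12 mm travel against the stop and laid it on the mat before taking the next:

| Latch (starting position) | Push-back at about 9 mm | Result |
|---|---|---|
| Left | 12.6 N | good |
| Middle | about 4 N | tired |
| Right | 12.1 N | good |

- **Reject bay:** the middle latch went in tail first with its bolt facing out. From the last pictures, about 55–59 mm of its 90 mm case is inside.
- **Mat:** a top view just before the last pick-up showed all three latches flat on it. In the last top view the arm hid most of the mat. The scene view still shows the two good ones lying there, with their bolt ends partly hidden by the gripper.
- **Bystanders:** the tape, fob and both lock cylinders look unmoved in the last pictures. I judged this by eye and did not measure it.
- **Off-centre press:** the right latch entered the press stop about 4 mm off-centre, within the clearance, and I saw no sign that it touched the cheeks.

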